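Complete the alternating disc-spring pack of a slip clutch

ROBOT

A 6-joint arm with a two-finger parallel gripper is mounted at the origin on a cart in front of the work surface, level with it; the furniture and walls round the work are solid. World frame = base frame: x ahead of the robot, y to its left, z up, the work surface at z = 0. Lengths are in m, angles in degrees, forces in N, time in s.
With the tool pointing down it reaches from about 0.25 to 0.725 m from the base axis. Payload 9.7 kg.
Tool frame: the origin (TCP) lies on the centre line of the jaws, within the pads' length; the fingertips stand bot.nose_length ahead of it and the grasp point (between the pads) lies 11 mm behind it (bot.nose_length is the distance from the TCP to the fingertips, in m); z points along the fingers, y is the line along which they close (so a half turn about z gives the same grasp; the last joint's range is limited). The gripper opens to 85 mm and grips with 20 to 120 N. Pads are 22 mm wide; open, the fingers measure 114 mm over their backs; the gripper's body (76 mm by 85 mm) begins 54 mm behind the grasp point. The pads swing forward as they close: fully open they stand 13 mm farther back than shut.
Start: joints at [63.312, 4.979, 10.078, 95.1, 0, 90], TCP at [0.247, 0.491, 0.239] pointing down, gripper open.
Joint ranges: [-179.16, 179.16], [-48.56, 103.87], [-65.8, 70.77], [-126.05, 130.52], [-82.76, 87.17], [-180, 180]. Speed limits (degrees/s): [127.2, 127.2, 147.25, 180, 180, 180].

INTERFACE

Orientations are given as [roll, pitch, yaw] about the fixed x, y, z axes, in that order (R = Rz(yaw) Ry(pitch) Rx(roll)).
In Python, from workcell import bot gives the robot as it stands. The module is installed in compiled form; this text tells all that it offers.
- The arm moves only by the shell command python3 -m inch 'ROWS' [OPENING] [FORCE]. ROWS is JSON, a list of rows, each a list of 4 numbers: the shift along the world's x, y, z in cm, then the turn about the world's z in degrees. A call has exactly 8 rows; each row is the pose to reach, as a shift and turn from the pose commanded when the call began; what a row does not reach only later rows make up. A row lasts 1/8 s, in which the tool goes at most 62.5 mm and 10.7 degrees, less where a joint would pass 70% of its speed; a pose out of reach is approached as far as the arm can. A call with a gripper value outside its range is refused whole. OPENING is the finger opening in cm, from 0 to 8.54, set as the call begins (- or left out, the last holds). The fingers move at their own pace and stop on an object; FORCE is the grip in N (left out, the last holds). Time passes only in rows, so rows that repeat a pose let the fingers close, or fill a call up. It gives the time, the measured TCP pose, the force, the opening and the grip force at its end, in the units of the state.
- bot.get_obs(): the state, without advancing time (a new reading comes with each control period).
- bot.camera(name): name is "scene" or "side" or "wrist"; returns a dict with "img" (384x512x3 uint8, red, green, blue), "fovy" (degrees; the focal length in pixels is half the picture's height over the tangent of half this angle, whatever the lens; pixels are square), "cx", "cy" (the principal point, pixels), "R" (3x3) and "t" (3): a world point X has camera coordinates R X + t; the wrist camera has in their place "mount" (4x4, takes a point from camera to tool coordinates, whose origin is the TCP and whose axes are the flange's). Camera axes: x right, y down, z forward; pixel columns grow to the right and rows downward; lengths in m; the calibration is good to about 2 mm. A picture is of the moment at which its call begins: read the wrist's pose just before it. There is no depth.
- bot.job_done(): hands the job in; it is judged then, once.
Trained networks look in a picture, given as the dict that the camera call returned (one of the last four; its "shot" number tells which), for a name from the list of things; names that differ only in an ending like _2 or _b are one class to them, and where a whole thing is asked for, a point or a joint stands for the part that bears it (a point fixed in the world has none). Each returns a list of dicts, best first, with "score" (0 to 1); they miss things now and then, are a little off and sometimes report something else, mostly with a low value. They report only what shows in the picture. A call takes as long as a camera call.
- bot.find_in(thing, picture): "point" ([column, row] in pixels, amid what is visible of it).
- bot.landmark_of(thing, picture): "point" ([column, row] in pixels: a listed point, or the origin of a listed thing).
The state is a dict: "time": time; "q": joint angles; "qd": joint speeds; "joint_efforts": joint torques, N m; "ee_pos": TCP position; "tcp_rot": TCP orientation; "wrist_force": force on the tool from outside, world axes, zero at the start; "torque": the same for the moment, N m; "opening": finger opening in m; "grasp_force": force on a finger pad.
Only numpy, scipy, OpenCV 4.12 (cv2) and the standard library are available. Lean on these libraries where they do the work, as an engineer would, in place of code of your own. Each camera call takes 0.05 s, during which the arm holds its last target. There are 200 camera calls.

TASK

Complete the clutch's spring pack on the level arbor: one conical spring is already on, with its wide rim against the shoulder. Take the two springs of the same size from the rack and slide them on so that the faces alternate - the first narrow end to narrow end with the spring that is there, the last wide rim to wide rim with it - and push them up so that all three touch and the pack bears on the shoulder. The smaller spring in the rack is a stray: leave it in its slot, and do not disturb the nut, the oil can or the tape measure.

Things in the scene. Friction and masses are not known exactly. Their poses are not given: they have to be found in the camera images.
- arbor_seat (a point): level bright steel arbor on a grey fixed bench stand, axis 75 mm above the bench. Point: on the axis at the face of the round shoulder (50 mm diameter); x runs along the arbor to its free end, z up. Behind the shoulder a 52 mm wide upright, 101 mm high; under the arbor a base plate 16 mm high, 90 mm wide.
- arbor_end (a point): middle of the arbor's free end, 68 mm from the shoulder, axes as arbor_seat. The arbor is 22.5 mm in diameter for 50 mm from the shoulder, then tapers over 5 mm to a 14 mm threaded stub 13 mm long. Springs slide on it freely (under 1 N); fingers that hold one by its outer edge can stop against the equal edge of its neighbour, so it may need a push afterwards.
- rack: fixed wooden rack, 138 x 38 x 36 mm: blocks on two steel rods leave three slots at x = -45, 0, +45 mm, 13.5 mm wide, in which springs stand on edge, axis along the rack. Origin: middle of the underside; x along the row, z up. The middle of a 60 mm spring in a slot is 45 mm above the bench, of the small one 36 mm.
- spring_a_mid (a point): dark steel conical spring washer, 60 mm outside, bore 26 mm, 12 mm high, 60 g; stands on edge in one slot of the rack, narrow end to either side, leaning a few degrees. Point: its middle (on the axis, half-way); x axis: out of the narrow end (roll about x is arbitrary). Grip it across the diameter on the outer edge, a 3 mm wide cylindrical band 3 to 6 mm from the middle towards -x.
- spring_b_mid (a point): dark steel conical spring washer, 60 mm outside, bore 26 mm, 12 mm high, 60 g; twin of spring_a, on edge in another slot, narrow end to either side, leaning a few degrees. Point: its middle (on the axis, half-way); x axis: out of the narrow end (roll about x is arbitrary). Grip it across the diameter on the outer edge, a 3 mm wide cylindrical band 3 to 6 mm from the middle towards -x.
- spring_fitted_mid (a point): dark steel conical spring washer, 60 mm outside, bore 26 mm, 12 mm high, 60 g; hangs on the arbor, wide rim at the shoulder, narrow end to the free end. Point: its middle (on the axis, half-way); x axis: out of the narrow end (roll about x is arbitrary). Grip it across the diameter on the outer edge, a 3 mm wide cylindrical band 3 to 6 mm from the middle towards -x.
- spring_small_mid (a point): stray smaller conical spring, same steel, 44 mm outside, bore 18 mm (does not go over the arbor), 12 mm high, in the remaining slot of the rack; point and x axis as for the others. Stays in its slot.
- hex_nut_mid (a point): loose dark steel hexagon nut, 33 mm across corners, 13 mm high, lying on the bench; bystander. Point at its centre.
- oil_can_mid (a point): rust-brown oil can, 66 mm diameter, 135 mm high with its thin spout; bystander. Point on its axis, 30 mm above the bench.
- tape_measure_mid (a point): yellow tape measure, 72 x 80 x 30 mm, lying on the bench; bystander. Point at its centre.
- spring_a_nose (a point): centre of the narrow end's face of spring_a, 6 mm from its middle along +x
- spring_a_rim (a point): centre of the wide rim's face of spring_a, 6 mm from its middle along -x
- spring_a: spring_a itself; origin and axes as point spring_a_mid
- spring_b_nose (a point): centre of the narrow end's face of spring_b, 6 mm from its middle along +x
- spring_b_rim (a point): centre of the wide rim's face of spring_b, 6 mm from its middle along -x
- spring_b: spring_b itself; origin and axes as point spring_b_mid
- spring_fitted_nose (a point): centre of the narrow end's face of spring_fitted, 6 mm from its middle along +x
- spring_fitted_rim (a point): centre of the wide rim's face of spring_fitted, 6 mm from its middle along -x
- spring_fitted: spring_fitted itself; origin and axes as point spring_fitted_mid

How it is judged (in metres and radians):
On the way:
1. a second spring of the same size is on the arbor, narrow end to narrow end with the fitted one (((x of spring_a_nose in the frame of arbor_seat between 0.009 and 0.016 m and x of spring_a_rim in the frame of arbor_seat between 0.021 and 0.028 m and y of spring_a_mid in the frame of arbor_seat between -0.005 and 0.005 m and z of spring_a_mid in the frame of arbor_seat between -0.006 and 0.005 m) or (x of spring_b_nose in the frame of arbor_seat between 0.009 and 0.016 m and x of spring_b_rim in the frame of arbor_seat between 0.021 and 0.028 m and y of spring_b_mid in the frame of arbor_seat between -0.005 and 0.005 m and z of spring_b_mid in the frame of arbor_seat between -0.006 and 0.005 m))), for 0.2 s.
At the end, for the whole second after the job is handed in: All three 60 mm springs rest on the arbor. Distances from the shoulder: fitted one rim under 3.5 mm, narrow end outwards; next one narrow end 9-16 mm, rim 21-28 mm; last one rim 21-29 mm, narrow end 33-41 mm (closed: 12, 24, 36). Either spring may be next. Small spring still in its slot (x of spring_fitted_nose in the frame of arbor_seat between 0.009 and 0.0155 m and x of spring_fitted_rim in the frame of arbor_seat between -0.002 and 0.0035 m and y of spring_fitted_mid in the frame of arbor_seat between -0.005 and 0.005 m and z of spring_fitted_mid in the frame of arbor_seat between -0.006 and 0.005 m and linear speed of each of spring_a, spring_b, spring_fitted below 0.02 m/s and ((x of spring_a_nose in the frame of arbor_seat between 0.009 and 0.016 m and x of spring_a_rim in the frame of arbor_seat between 0.021 and 0.028 m and y of spring_a_mid in the frame of arbor_seat between -0.005 and 0.005 m and z of spring_a_mid in the frame of arbor_seat between -0.006 and 0.005 m and x of spring_b_nose in the frame of arbor_seat between 0.033 and 0.041 m and x of spring_b_rim in the frame of arbor_seat between 0.021 and 0.029 m and y of spring_b_mid in the frame of arbor_seat between -0.005 and 0.005 m and z of spring_b_mid in the frame of arbor_seat between -0.006 and 0.005 m) or (x of spring_b_nose in the frame of arbor_seat between 0.009 and 0.016 m and x of spring_b_rim in the frame of arbor_seat between 0.021 and 0.028 m and y of spring_b_mid in the frame of arbor_seat between -0.005 and 0.005 m and z of spring_b_mid in the frame of arbor_seat between -0.006 and 0.005 m and x of spring_a_nose in the frame of arbor_seat between 0.033 and 0.041 m and x of spring_a_rim in the frame of arbor_seat between 0.021 and 0.029 m and y of spring_a_mid in the frame of arbor_seat between -0.005 and 0.005 m and z of spring_a_mid in the frame of arbor_seat between -0.006 and 0.005 m))); the robot touches nothing.
It fails at once if the stray small spring was taken out of its slot or shoved more than 20 mm (distance of spring_small_mid from where it was at the start of the episode above 0.02 m).
It fails at once if the hexagon nut was pushed more than 25 mm or tipped over (distance of hex_nut_mid from where it was at the start of the episode above 0.025 m or angle between hex_nut_mid's own z axis and vertical above 0.5 rad).
It fails at once if the oil can was pushed more than 25 mm or tipped over (distance of oil_can_mid from where it was at the start of the episode above 0.025 m or angle between oil_can_mid's own z axis and vertical above 0.5 rad).
It fails at once if the tape measure was pushed more than 25 mm or tipped over (distance of tape_measure_mid from where it was at the start of the episode above 0.025 m or angle between tape_measure_mid's own z axis and vertical above 0.5 rad).
It also fails if it takes over 58 s, if anything falls off the work surface, if the arm or the gripper's body presses on something with over 40 N, if the wrist force passes 120 N, or if a joint passes its speed limit or range.

## Working session

There is one attempt and no reset: what is moved stays moved. The work goes in short steps, Python scripts to look and compute and a shell command to move; the robot and the scene stay as the last step left them, time stands still between calls to the robot, and variables do not carry over. Pictures are saved under pics/ and viewed, at most 10 in all, crops included, and the job is handed in when it is done.

```bash
mkdir -p pics; cat > h.py <<'E'
import numpy as np, cv2
from workcell import bot
from scipy.spatial.transform import Rotation as Ro
def K(c):
    f=c["img"].shape[0]/2/np.tan(np.radians(c["fovy"])/2); return f
def ray(c,p,pose=None):
    f=K(c); d=np.array([(p[0]-c["cx"])/f,(p[1]-c["cy"])/f,1.])
    if "R" in c: R=np.array(c["R"]); return -R.T@np.array(c["t"]), R.T@d
    M=np.array(c["mount"]); Rt,tt=pose
    return tt+Rt@M[:3,3], Rt@M[:3,:3]@d
def plane(o,d,z): return o+d*(z-o[2])/d[2]
def tri(rs):
    A=np.zeros((3,3));b=np.zeros(3)
    for o,d in rs:
        d=d/np.linalg.norm(d);P=np.eye(3)-np.outer(d,d);A+=P;b+=P@o
    X=np.linalg.solve(A,b)
    return X,[round(1000*float(np.linalg.norm(np.cross(X-o,d/np.linalg.norm(d)))),1) for o,d in rs]
def pose():
    s=bot.get_obs(); return Ro.from_euler("xyz",s["tcp_rot"],degrees=True).as_matrix(),np.array(s["ee_pos"])
E
python3 - <<'E'
from h import *
print(bot.get_obs(),bot.nose_length)
for n in ["scene","side","wrist"]:
    c=bot.camera(n); cv2.imwrite(f"pics/{n}0.png",c["img"][:,:,::-1]); P=pose()
    print(n,c["fovy"])
    for t in ["arbor_seat","arbor_end","rack","spring_a_mid","spring_a_nose","spring_a_rim","spring_fitted_mid","spring_small_mid","hex_nut_mid","oil_can_mid","tape_measure_mid"]:
        L=bot.landmark_of(t,c)
        h={"arbor_seat":.075,"arbor_end":.075,"rack":0,"spring_small_mid":.036,"hex_nut_mid":.0065,"oil_can_mid":.03,"tape_measure_mid":.015,"spring_fitted_mid":.073}.get(t,.045)
        for l in L[:4]:
            o,d=ray(c,l["point"],P)
            print(t,np.round(l["point"]),round(l["score"],2),np.round(plane(o,d,h),3))
E
```

```text
{'time': 0.0, 'q': array([6.33124845e+01, 5.01171599e+00, 1.00343698e+01, 9.51004250e+01,
       6.36469999e-04, 8.99983554e+01]), 'qd': array([ 0.02272175, -0.03023192, -0.11047571,  0.00541779, -0.00205857,
       -0.11084434]), 'joint_efforts': array([-3.73099247e-04, -5.20387316e+01,  4.64804649e+01,  1.61461055e-02,
       -1.18461588e-05, -8.06910293e-06]), 'ee_pos': array([0.24691467, 0.49120863, 0.23857641]), 'tcp_rot': array([-1.79922229e+02, -6.38701703e-04,  1.53314128e+02]), 'wrist_force': array([-0.50597859, -0.03332695,  0.30390077]), 'torque': array([-0.01971316, -0.01009743,  0.01658206]), 'grasp_force': 0.0, 'opening': 0.0853084590876091} 0.008
scene 50.60983142481524
arbor_seat [276. 224.] 0.67 [0.591 0.042 0.075]
arbor_end [250. 208.] 0.93 [0.578 0.113 0.075]
rack [186. 181.] 0.64 [0.563 0.36  0.   ]
spring_a_mid [165. 178.] 0.6 [0.504 0.351 0.045]
spring_a_mid [274. 226.] 0.4 [0.604 0.065 0.045]
spring_a_nose [170. 176.] 0.62 [0.518 0.351 0.045]
spring_a_nose [272. 225.] 0.56 [0.604 0.068 0.045]
spring_a_rim [166. 173.] 0.67 [0.516 0.366 0.045]
spring_fitted_mid [
[... 384 characters left out ...]
191.] 0.79 [0.573 0.103 0.075]
rack [247. 299.] 0.61 [0.554 0.356 0.   ]
rack [247. 278.] 0.57 [0.573 0.305 0.   ]
rack [248. 278.] 0.48 [0.571 0.305 0.   ]
spring_a_mid [270. 280.] 0.54 [0.518 0.345 0.045]
spring_a_nose [267. 284.] 0.74 [0.52  0.357 0.045]
spring_a_rim [276. 284.] 0.66 [0.506 0.35  0.045]
spring_fitted_mid [280. 179.] 0.73 [0.586 0.049 0.073]
spring_small_mid [270. 282.] 0.49 [0.52  0.341 0.036]
spring_small_mid [223. 276.] 0.46 [0.601 0.351 0.036]
hex_nut_mid [236. 204.] 0.46 [0.679 0.078 0.006]
oil_can_mid [193. 214.] 0.85 [0.736 0.184 0.03 ]
tape_measure_mid [327. 226.] 0.61 [0.463 0.113 0.015]
tape_measure_mid [272. 283.] 0.28 [0.523 0.319 0.015]
wrist 67.53066115539903
```

View pics/scene0.png

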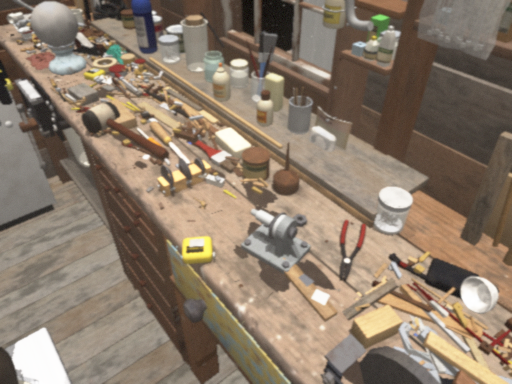

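View pics/side0.png

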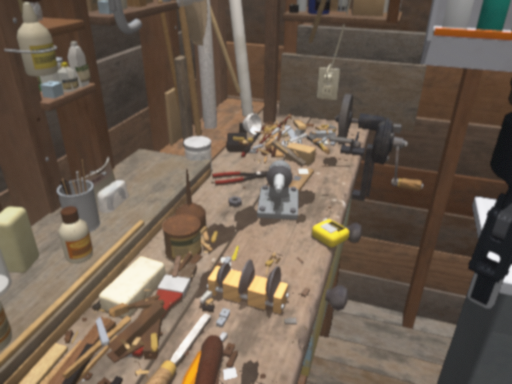

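The rack stands at about (0.56, 0.355), with its row along x. The arbor is at (0.59, 0.03) and its free end points to +y. I'll look from above with the wrist camera.

```bash
python3 -m inch '[[5,-2,0,5],[10,-4,0,10],[15,-6,0,15],[20,-9,0,20],[25,-12,0,27],[27,-13,0,27],[27,-13,0,27],[27,-13,0,27]]' 8.5 30
python3 - <<'E'
from h import *
print(bot.get_obs()["q"]); P=pose(); print(P)
c=bot.camera("wrist"); cv2.imwrite("pics/w1.png",c["img"][:,:,::-1]); print(np.round(c["mount"],3))
for t,h in [("rack",0),("spring_a_mid",.045),("spring_a_nose",.045),("spring_a_rim",.045),("spring_small_mid",.036),("spring_small",.036),("arbor_end",.075),("arbor_seat",.075)]:
    for l in bot.landmark_of(t,c)[:4]:
        print(t,np.round(l["point"]),round(l["score"],2),np.round(plane(*ray(c,l["point"],P),h),3))
E
```

```text
time: 2.8
ee_pos: [0.5162, 0.3621, 0.2394]
tcp_rot: [180.0, -0.0, -179.7]
wrist_force: [-0.2, -0.1, 0.2]
opening: 0.0849
grasp_force: 0.0
[3.50369769e+01 1.65809441e+01 2.34650192e+01 9.68947831e+01
 1.75043782e-02 3.47269478e+01]
(array([[-9.99985307e-01, -5.41094944e-03, -3.28416734e-04],
       [-5.41099659e-03,  9.99985350e-01,  1.42850466e-04],
       [ 3.27638966e-04,  1.44625429e-04, -9.99999936e-01]]), array([0.51622429, 0.36206422, 0.23935481]))
[[-0.001 -0.966 -0.26   0.066]
 [ 1.    -0.    -0.001 -0.001]
 [ 0.    -0.26   0.966 -0.135]
 [ 0.     0.     0.     1.   ]]
rack [243. 196.] 0.83 [0.559 0.348 0.   ]
spring_a_mid [244. 170.] 0.84 [0.514 0.351 0.045]
spring_a_nose [242. 175.] 0.59 [0.52  0.348 0.045]
spring_a_rim [246. 161.] 0.96 [0.504 0.354 0.045]
spring_small_mid [242. 238.] 0.97 [0.605 0.349 0.036]
spring_small_mid [246. 203.] 0.68 [0.558 0.353 0.036]Traceback (most recent call last):
  File "<stdin>", line 5, in <module>
ValueError: it knows: arbor_end, arbor_seat, hex_nut_mid, oil_can_mid, rack, spring, spring_a_mid, spring_a_nose, spring_a_rim, spring_b_mid, spring_b_nose, spring_b_rim, spring_fitted, spring_fitted_mid, spring_
```

View pics/w1.png

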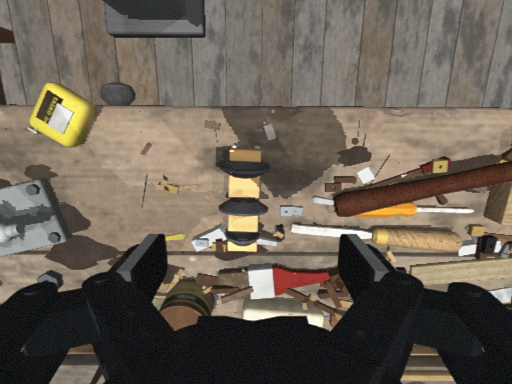

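Tape measure at (62,115), arbor at left (25,230), rack springs at (244,168), (243,205) and (242,238), the last being the small one. I'll enlarge the rack to read the nose directions.

```bash
python3 - <<'E'
from h import *
im=cv2.imread("pics/w1.png")[135:260,195:295]; cv2.imwrite("pics/w1c.png",cv2.resize(im,None,fx=4.8,fy=4.8,interpolation=cv2.INTER_CUBIC))
c=bot.camera("side"); cv2.imwrite("pics/s1c.png",cv2.resize(c["img"][245:320,195:300,::-1],None,fx=6,fy=6,interpolation=cv2.INTER_CUBIC))
E
```

```text
(no output)
```

View pics/w1c.png

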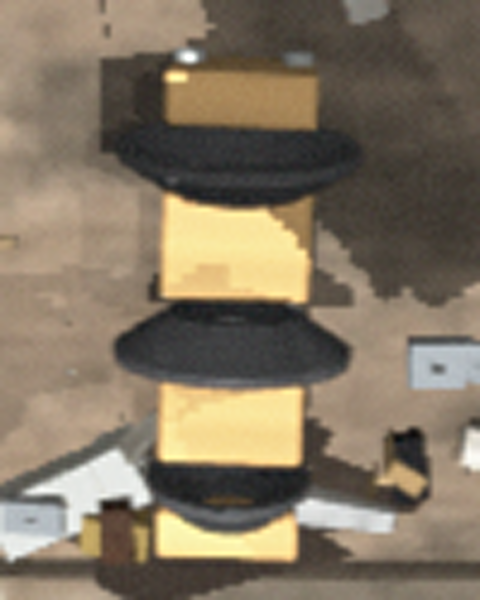

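Top spring (x≈0.512) has its nose to +x. The middle one (x≈0.558) has its nose to −x. Both therefore need the same −79° turn, the top one first, so I'll grasp that.

```bash
python3 -m inch '[[-0.6,-1,-5,-2],[-0.6,-1,-10,-2],[-0.6,-1,-14,-2],[-0.6,-1,-17,-2],[-0.6,-1,-19,-2],[-0.6,-1,-20.9,-2],[-0.6,-1,-20.9,-2],[-0.6,-1,-20.9,-2]]' 8.5 30
python3 -m inch '[[0,0,0,0],[0,0,0,0],[0,0,0,0],[0,0,0,0],[0,0,0,0],[0,0,0,0],[0,0,0,0],[0,0,0,0]]' 5 40
```

```text
time: 4.15
ee_pos: [0.5115, 0.3518, 0.0314]
tcp_rot: [180.0, 0.1, 178.3]
wrist_force: [-0.4, 0.1, -0.4]
opening: 0.0853
grasp_force: 0.0
time: 5.15
ee_pos: [0.5116, 0.3522, 0.0317]
tcp_rot: [179.9, 0.1, 178.3]
wrist_force: [-1.2, 1.8, 4.8]
opening: 0.057
grasp_force: 41.5
```

```bash
python3 -m inch '[[0,0,4,0],[0,0,9,0],[0.5,-1,14,-5],[1,-3,16,-15],[2,-5,17,-25],[3,-8,17,-35],[4,-11,17,-45],[4.5,-13,17,-55]]'
python3 -m inch '[[0,0,0,-10],[0,0,0,-20],[0,0,0,-22],[0,0,0,-22],[0,0,0,-22],[0,0,0,-22],[0,0,0,-22],[0,0,0,-22]]'
python3 - <<'E'
from h import *
c=bot.camera("wrist");P=pose(); print(P[1]); cv2.imwrite("pics/w2.png",c["img"][:,:,::-1])
def show(n,c,P=None):
  for t,h in [("arbor_seat",.075),("arbor_end",.075),("spring_fitted_mid",.073),("spring_a_mid",P[1][2]+.014),("spring_a_nose",P[1][2]+.014),("spring_a_rim",P[1][2]+.014),("hex_nut_mid",.0065)]:
    for l in bot.landmark_of(t,c)[:3]:
        print(n,t,np.round(l["point"],1),round(l["score"],2),np.round(plane(*ray(c,l["point"],P),h),4))
show("w",c,P)
for n in ["scene","side"]: show(n,bot.camera(n),P)
E
```

```text
time: 6.15
ee_pos: [0.5564, 0.22, 0.2003]
tcp_rot: [-180.0, 0.0, 122.9]
wrist_force: [0.1, 0.3, -0.4]
opening: 0.0566
grasp_force: 43.2
time: 7.15
ee_pos: [0.556, 0.2214, 0.2003]
tcp_rot: [-180.0, -0.0, 101.3]
wrist_force: [-0.2, 0.7, -1.5]
opening: 0.0571
grasp_force: 43.2
[0.55602197 0.22140729 0.20027046]
w arbor_end [246.8 296.3] 0.84 [0.5733 0.1024 0.075 ]
w spring_fitted_mid [285.3  47.6] 0.34 [0.5594 0.3416 0.073 ]
w spring_a_mid [252.6 265.8] 0.78 [0.5565 0.2166 0.2143]
w spring_a_nose [251.9 272.2] 0.71 [0.5568 0.2133 0.2143]
w spring_a_rim [254.5 247.1] 0.79 [0.5555 0.2263 0.2143]
w hex_nut_mid [327.6 299.1] 0.5 [0.6868 0.0712 0.0065]
scene arbor_seat [277.1 224. ] 0.96 [0.5931 0.042  0.075 ]
scene arbor_end [251.6 209.4] 0.66 [0.5796 0.1079 0.075 ]
scene spring_fitted_mid [273.9 221. ] 0.6 [0.595  0.0541 0.073 ]
scene spring_a_mid [206.2 134.1] 0.82 [0.553  0.2208 0.2143]
scene spring_a_nose [207.8 135.9] 0.79 [0.5518 0.2132 0.2143]
scene spring_a_nose [199.2 247.9] 0.59 [ 0.3774 -0.0275  0.2143]
scene spring_a_rim [204.9 131.5] 0.77 [0.5563 0.2306 0.2143]
scene hex_nut_mid [299.5 220.9] 0.59 [0.6867 0.0683 0.0065]
scene hex_nut_mid [280.2 224.8] 0.43 [0.6441 0.0862 0.0065]
side arbor_seat [280.6 172.5] 0.72 [0.5926 0.0201 0.075 ]
side arbor_seat [246.6 278.7] 0.28 [0.5446 0.3877 0.075 ]
side arbor_seat [248.7 276. ] 0.16 [0.5436 0.3806 0.075 ]
side arbor_end [278.5 189.4] 0.72 [0.5755 0.0976 0.075 ]
side spring_fitted_mid [278.5 179.1] 0.86 [0.5893 0.049  0.073 ]
side spring_fitted_mid [280. 182.] 0.68 [0.5824 0.061  0.073 ]
side spring_fitted_mid [277.2 178.2] 0.18 [0.5932 0.0459 0.073 ]
side spring_a_mid [273.6 154.1] 0.7 [0.5545 0.2212 0.2143]
side spring_a_nose [275.5 151.9] 0.59 [0.554  0.2114 0.2143]
side spring_a_nose [276.2 190.7] 0.3 [0.5148 0.3424 0.2143]
side spring_a_rim [275.2 156.1] 0.86 [0.5497 0.2281 0.2143]
side hex_nut_mid [236.1 200. ] 0.7 [0.6863 0.0618 0.0065]
```

View pics/w2.png

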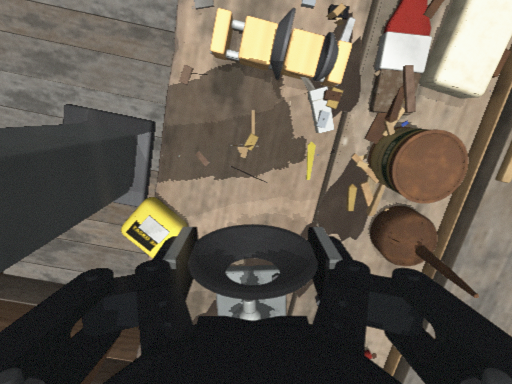

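The held spring's nose points to −y as wanted. The gripper hides the arbor from here, so I'll move over it to measure its axis in the clear part of the wrist image.

```bash
python3 -m inch '[[1,-5,0,0],[2,-10,0,0],[3,-15,0,0],[3.5,-20,0,0],[3.5,-22,0,0],[3.5,-22,0,0],[3.5,-22,0,0],[3.5,-22,0,0]]'
python3 - <<'E'
from h import *
P=pose();c=bot.camera("wrist"); print(P[1]); cv2.imwrite("pics/w3.png",c["img"][:,:,::-1])
for t,h in [("arbor_seat",.075),("arbor_end",.075),("spring_fitted_mid",.0733),("spring_fitted_nose",.0733),("spring_fitted_rim",.0733),("spring_a_mid",P[1][2]+.014),("hex_nut_mid",.0065)]:
    for l in bot.landmark_of(t,c)[:3]:
        print(t,np.round(l["point"],1),round(l["score"],2),np.round(plane(*ray(c,l["point"],P),h),4))
E
```

```text
time: 9.35
ee_pos: [0.591, 0.0027, 0.2003]
tcp_rot: [180.0, -0.0, 101.4]
wrist_force: [-0.0, -0.2, -1.0]
opening: 0.0569
grasp_force: 43.2
[0.59099766 0.00268669 0.20029267]
arbor_seat [260.  154.7] 0.64 [0.5917 0.0313 0.075 ]
arbor_seat [144.7  26.6] 0.62 [0.4784 0.1151 0.075 ]
arbor_seat [259.4 139. ] 0.21 [0.5883 0.045  0.075 ]
arbor_end [258.3  69.4] 0.71 [0.5756 0.1016 0.075 ]
spring_fitted_mid [258.5 142.4] 0.87 [0.5882 0.0418 0.0733]
spring_fitted_mid [247.8 261.9] 0.5 [ 0.6019 -0.0779  0.0733]
spring_fitted_nose [261.2 134.6] 0.63 [0.5892 0.049  0.0733]
spring_fitted_rim [259.9 148.6] 0.83 [0.5906 0.0365 0.0733]
spring_a_mid [251.4 265.2] 0.94 [ 0.5909 -0.0019  0.2143]
hex_nut_mid [350.9 130.1] 0.9 [0.6898 0.0694 0.0065]
hex_nut_mid [262.1 154.2] 0.49 [0.5977 0.0233 0.0065]
hex_nut_mid [258.4 134.1] 0.31 [0.5889 0.0446 0.0065]
```

View pics/w3.png

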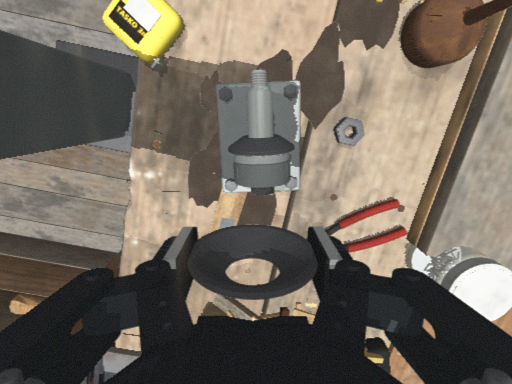

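Arbor axis runs from the stub tip at about (259,70) to the shoulder at about (261,160). The nut is at (350,130) and the tape at (142,27). I'll refine the axis from its edges.

```bash
python3 - <<'E'
from h import *
P=pose();c=bot.camera("wrist"); im=c["img"]; g=cv2.GaussianBlur(cv2.cvtColor(im,cv2.COLOR_RGB2GRAY),(3,3),0).astype(float)
pts=[]
for r in range(84,134,6):
    s=np.abs(np.gradient(g[r])); a=238+np.argmax(s[238:256]); b=264+np.argmax(s[264:282])
    w=[]
    for k in(a,b):
        x=np.arange(k-2,k+3); w.append((x*s[x]).sum()/s[x].sum())
    m=sum(w)/2; X=plane(*ray(c,[m,r],P),.075); pts.append(X[:2]); print(r,np.round(w,1),round(m,1),np.round(X[:2],4))
print(np.round(g[96,236:284]))
pts=np.array(pts); 
vx,vy,x0,y0=cv2.fitLine(pts.astype(np.float32),cv2.DIST_HUBER,0,.001,.001).ravel(); print(np.degrees(np.arctan2(vy,vx)),x0,y0, "x at y=.1016",x0+(0.1016-y0)*vx/vy)
cv2.imwrite("pics/w3c.png",cv2.resize(im[55:195,205:315,::-1],None,fx=4,fy=4,interpolation=cv2.INTER_CUBIC))
E
```

```text
84 [253.4 264.9] 259.2 [0.5788 0.0893]
90 [250.  268.8] 259.4 [0.58   0.0846]
96 [248.6 269.9] 259.2 [0.5808 0.0797]
102 [248.5 269.9] 259.2 [0.5818 0.0749]
108 [250.  270.1] 260.0 [0.5835 0.0701]
114 [249.3 271.8] 260.5 [0.585  0.0653]
120 [249.4 270.9] 260.2 [0.5857 0.0602]
126 [250.3 271.7] 261.0 [0.5875 0.0553]
132 [250.1 271.9] 261.0 [0.5885 0.0502]
[113. 114. 113. 113. 112. 112. 113. 113. 113. 112. 110. 112. 120. 128.
 134. 141. 145. 149. 152. 153. 156. 165. 174. 178. 177. 173. 167. 159.
 151. 147. 143. 140. 137. 132. 125. 117. 113. 112. 112. 112. 113. 113.
 113. 113. 113. 112. 112. 111.]
-75.77904 0.5835169 0.069940075 x at y=.1016 0.5754934
```

View pics/w3c.png

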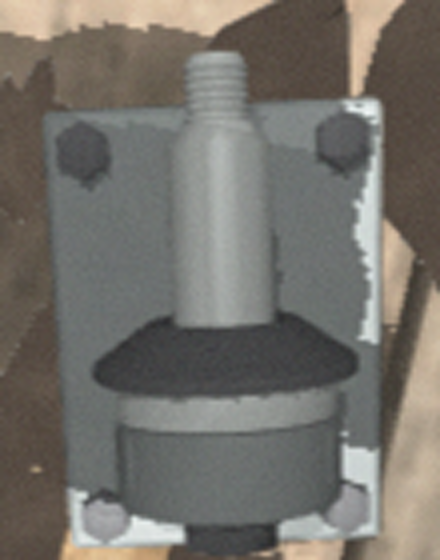

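```bash
python3 -m inch '[[-1,5,0,1],[-1.7,9,0,2],[-2.1,12.5,-1,2],[-2.1,12.6,-5,2],[-2.1,12.6,-9,2],[-2.1,12.6,-12,2],[-2.1,12.6,-13.8,2],[-2.1,12.6,-13.8,2]]'
python3 - <<'E'
from h import *
P=pose(); print(P[1],bot.get_obs()["tcp_rot"]); R=[]
L={}
for n in ["scene","side","wrist"]:
    c=bot.camera(n)
    for t in ["spring_a_mid","spring_a_nose","spring_a_rim","arbor_end","arbor_seat","spring_fitted_mid"]:
        for l in bot.landmark_of(t,c)[:2]:
            o,d=ray(c,l["point"],P); print(n,t,np.round(l["point"],1),round(l["score"],2),np.round(plane(o,d,.075),4))
    if n!="wrist": L[n]=c["img"]
a=cv2.resize(L["scene"][180:260,215:315],None,fx=4,fy=4,interpolation=2); b=cv2.resize(L["side"][150:230,225:325],None,fx=4,fy=4,interpolation=2)
cv2.imwrite("pics/p4.png",np.hstack([a,b])[:,:,::-1])
E
```

```text
time: 10.8
ee_pos: [0.5695, 0.1272, 0.0614]
tcp_rot: [-179.9, -0.0, 103.3]
wrist_force: [-0.1, 1.0, -0.1]
opening: 0.0569
grasp_force: 43.2
[0.56947598 0.12720889 0.06141245] [-1.79896536e+02 -1.75121126e-03  1.03303994e+02]
scene spring_a_mid [186.1 180.9] 0.55 [0.522  0.2753 0.075 ]
scene spring_a_mid [239.2 209.1] 0.53 [0.5598 0.1248 0.075 ]
scene spring_a_nose [242.6 208. ] 0.38 [0.5675 0.1231 0.075 ]
scene spring_a_rim [187.6 182.6] 0.21 [0.5214 0.2679 0.075 ]
scene arbor_end [252.  209.8] 0.93 [0.5795 0.1065 0.075 ]
scene arbor_seat [276.7 223.5] 0.84 [0.5934 0.0436 0.075 ]
scene arbor_seat [181.9 172.2] 0.46 [0.5313 0.3092 0.075 ]
scene spring_fitted_mid [275.1 220.6] 0.62 [0.5963 0.0519 0.075 ]
scene spring_fitted_mid [286.2 178.5] 0.23 [0.7062 0.1404 0.075 ]
side spring_a_mid [276.7 194. ] 0.58 [0.5737 0.1177 0.075 ]
side spring_a_nose [277.4 197. ] 0.96 [0.5689 0.1291 0.075 ]
side spring_a_nose [280.9 173.4] 0.73 [0.5907 0.0242 0.075 ]
side spring_a_rim [279.  195.6] 0.6 [0.5674 0.1225 0.075 ]
side arbor_end [278.4 191. ] 0.69 [0.5738 0.1043 0.075 ]
side arbor_seat [280.4 174.4] 0.82 [0.5905 0.0294 0.075 ]
side spring_fitted_mid [279.2 181.1] 0.67 [0.5843 0.0612 0.075 ]
side spring_fitted_mid [277.8 179.7] 0.63 [0.589  0.0559 0.075 ]
wrist spring_a_mid [254.6 262.1] 0.82 [0.5706 0.1244 0.075 ]
wrist spring_a_nose [254.  275.7] 0.69 [0.572  0.1173 0.075 ]
wrist spring_a_rim [254.  251.5] 0.7 [0.5691 0.1296 0.075 ]
wrist arbor_end [249.  305.3] 0.67 [0.5734 0.1008 0.075 ]
```

View pics/p4.png

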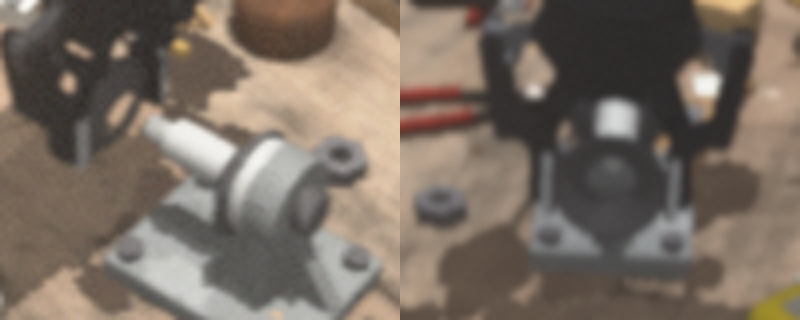

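Aligned; the arbor tip shows through the bore. Now I'll slide it on in two stages and watch the force.

```bash
python3 -m inch '[[0.2,-0.9,0,0.4],[0.4,-1.8,0,0.4],[0.6,-2.5,0,0.4],[0.7,-3.0,0,0.4],[0.8,-3.5,0,0.4],[1.0,-4.0,0,0.4],[1.1,-4.4,0,0.4],[1.1,-4.4,0,0.4]]'
python3 - <<'E'
from h import *
P=pose(); c=bot.camera("wrist")
for t in ["spring_a_mid","spring_a_nose","spring_a_rim"]:
    for l in bot.landmark_of(t,c)[:2]:
        print(t,np.round(l["point"],1),round(l["score"],2),np.round(plane(*ray(c,l["point"],P),.075),4))
E
```

```text
time: 12.85
ee_pos: [0.5811, 0.0832, 0.0623]
tcp_rot: [-180.0, 0.0, 103.7]
wrist_force: [1.3, 0.2, -1.0]
opening: 0.0567
grasp_force: 43.2
spring_a_nose [253.1 273.8] 0.82 [0.5831 0.0737 0.075 ]
```

```bash
python3 -m inch '[[0.15,-0.6,0,0],[0.3,-1.2,0,0],[0.4,-1.7,0,0],[0.5,-2.1,0,0],[0.55,-2.3,0,0],[0.6,-2.5,0,0],[0.65,-2.65,0,0],[0.65,-2.65,0,0]]'
```

```text
time: 14.05
ee_pos: [0.5875, 0.057, 0.0622]
tcp_rot: [-180.0, -0.0, 103.7]
wrist_force: [-1.2, 1.1, -1.5]
opening: 0.057
grasp_force: 43.2
```

```bash
python3 -m inch '[[0.03,-0.1,0,0],[0.05,-0.2,0,0],[0.07,-0.3,0,0],[0.1,-0.4,0,0],[0.1,-0.4,0,0],[0.1,-0.4,0,0],[0.1,-0.4,0,0],[0.1,-0.4,0,0]]'
python3 - <<'E'
from h import *
c=bot.camera("scene"); cv2.imwrite("pics/p5.png",cv2.resize(c["img"][180:260,215:315,::-1],None,fx=5,fy=5,interpolation=2))
E
```

```text
time: 15.05
ee_pos: [0.5877, 0.0552, 0.0615]
tcp_rot: [-179.9, -0.3, 103.8]
wrist_force: [-2.9, 15.1, -5.2]
opening: 0.0569
grasp_force: 43.7
```

View pics/p5.png

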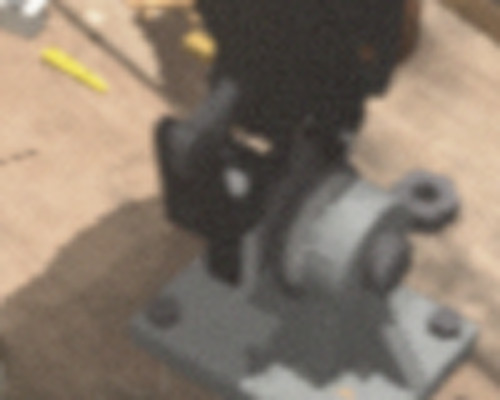

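Contact at 15 N with the spring at the fitted one. I'll release, lift and go back towards the rack, looking at the arbor on the way.

```bash
python3 -m inch '[[0,0.2,0,0],[0,0.2,0,0],[0,0.2,0,0],[0,0.2,0,0],[0,0.2,2,0],[0,0.2,6,0],[0,0.2,10,0],[0,0.2,14,0]]' 8.5
python3 -m inch '[[0,-3,0,0],[0,-5,0,0],[0,-5,0,0],[0,-5,0,0],[0,-5,0,0],[0,-5,0,0],[0,-5,0,0],[0,-5,0,0]]'
python3 - <<'E'
from h import *
P=pose(); print(P[1]); c=bot.camera("wrist"); cv2.imwrite("pics/w6.png",cv2.resize(c["img"][40:190,180:340,::-1],None,fx=3.5,fy=3.5,interpolation=2))
E
```

```text
time: 16.1
ee_pos: [0.5884, 0.0547, 0.2037]
tcp_rot: [180.0, 0.0, 103.7]
wrist_force: [0.3, 0.2, 0.7]
opening: 0.0849
grasp_force: 0.0
time: 17.1
ee_pos: [0.5885, 0.0051, 0.2023]
tcp_rot: [180.0, 0.0, 103.7]
wrist_force: [0.1, -0.5, -0.5]
opening: 0.085
grasp_force: 0.0
[0.58853571 0.00506335 0.20231004]
```

View pics/w6.png

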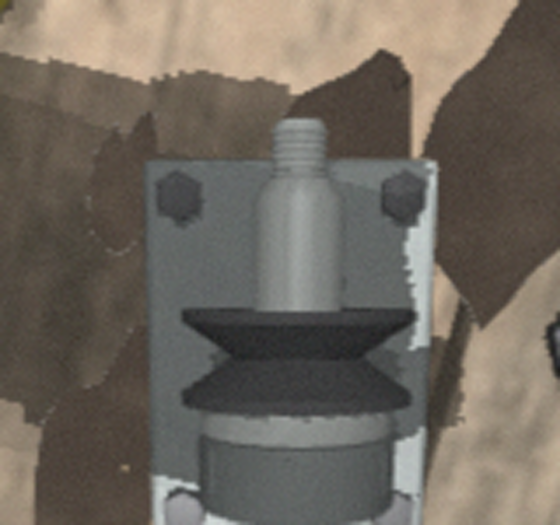

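Narrow ends touch, wide rim outward, axis vertical in the picture at column ~300 of the crop, so stage 1 is good. Now the second spring.

```bash
python3 -m inch '[[-0.3,4,0,10],[-0.7,9,0,20],[-1.2,14,0,30],[-1.8,20,0,40],[-2.4,26,0,50],[-2.8,31,0,60],[-3.1,34,-1,70],[-3.1,34.5,-3,74.6]]' 8.5
python3 -m inch '[[0,0,0,0],[0,0,-2,0],[0,0,-4,0],[0,0,-6,0],[0,0,-8,0],[0,0,-8,0],[0,0,-8,0],[0,0,-8,0]]'
python3 - <<'E'
from h import *
P=pose(); print(P[1]);c=bot.camera("wrist"); cv2.imwrite("pics/w7.png",c["img"][:,:,::-1])
for t in ["spring_a_mid","spring_a_nose","spring_a_rim"]:
    for l in bot.landmark_of(t,c)[:3]:
        print(t,np.round(l["point"],1),round(l["score"],2),np.round(plane(*ray(c,l["point"],P),.045),4))
E
```

```text
time: 18.15
ee_pos: [0.5572, 0.3524, 0.1722]
tcp_rot: [179.9, 0.1, 178.7]
wrist_force: [-0.4, -0.9, -1.5]
opening: 0.0848
grasp_force: 0.0
time: 19.15
ee_pos: [0.5581, 0.3501, 0.0938]
tcp_rot: [179.9, 0.1, 178.3]
wrist_force: [-0.0, -1.0, 0.3]
opening: 0.0846
grasp_force: 0.0
[0.55808504 0.35005073 0.09375323]
```

```bash
python3 -m inch '[[-0.1,0,-2,0],[-0.1,0,-4,0],[-0.1,0,-5.5,0],[-0.1,0,-6.3,0],[-0.1,0,-6.3,0],[-0.1,0,-6.3,0],[-0.1,0,-6.3,0],[-0.1,0,-6.3,0]]'
python3 -m inch '[[0,0,0,0],[0,0,0,0],[0,0,0,0],[0,0,0,0],[0,0,0,0],[0,0,0,0],[0,0,0,0],[0,0,0,0]]' 5 40
```

```text
time: 20.35
ee_pos: [0.5567, 0.35, 0.0298]
tcp_rot: [180.0, 0.0, 178.3]
wrist_force: [0.2, -0.1, -0.0]
opening: 0.0846
grasp_force: 0.0
time: 21.35
ee_pos: [0.5568, 0.3505, 0.0299]
tcp_rot: [179.9, 0.0, 178.3]
wrist_force: [-0.9, 5.9, 5.2]
opening: 0.0569
grasp_force: 42.1
```

```bash
python3 -m inch '[[0,0,3,0],[0,0,8,0],[0,0,14,0],[0,0,17,0],[0,-2,17,-8],[0,-5,17,-16],[0,-8,17,-26],[0,-11,17,-36]]'
python3 -m inch '[[0,-3,0,-10],[0,-5,0,-20],[0,-6,0,-30],[0,-6,0,-38.6],[0,-6,0,-38.6],[0,-6,0,-38.6],[0,-6,0,-38.6],[0,-6,0,-38.6]]'
python3 - <<'E'
from h import *
P=pose(); print(P[1]);c=bot.camera("wrist"); cv2.imwrite("pics/w7.png",c["img"][:,:,::-1])
for t in ["spring_a_mid","spring_a_nose","spring_a_rim"]:
    for l in bot.landmark_of(t,c)[:2]:
        X=plane(*ray(c,l["point"],P),P[1][2]+.0135); print(t,np.round(l["point"],1),round(l["score"],2),np.round(X,4),np.round(P[0].T@(X-P[1]),4))
E
```

```text
time: 22.35
ee_pos: [0.5561, 0.2382, 0.1983]
tcp_rot: [-179.9, -0.0, 142.0]
wrist_force: [-0.2, 0.8, -1.5]
opening: 0.0568
grasp_force: 43.4
time: 23.35
ee_pos: [0.5565, 0.18, 0.1992]
tcp_rot: [-180.0, 0.0, 103.8]
wrist_force: [0.2, 0.3, -1.4]
opening: 0.0572
grasp_force: 43.4
[0.55647347 0.17998672 0.19922335]
spring_a_mid [253.7 307.5] 0.67 [0.5631 0.1529 0.2127] [-0.0279  0.     -0.0135]
spring_a_nose [253.  312.8] 0.8 [0.5635 0.1498 0.2127] [-0.031  -0.0003 -0.0135]
spring_a_nose [249.9 256.2] 0.75 [0.5547 0.1795 0.2127] [-0.     -0.0018 -0.0135]
spring_a_rim [256.3 299.6] 0.87 [0.5633 0.1575 0.2127] [-0.0234  0.0013 -0.0135]
```

View pics/w7.png

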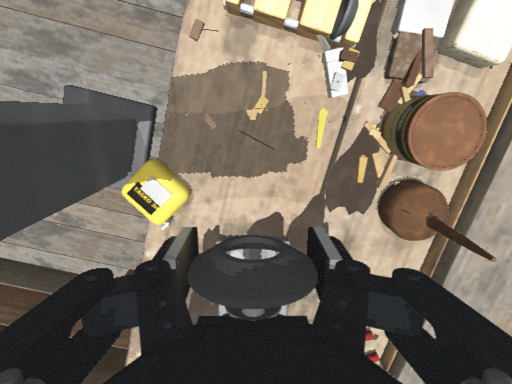

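Second spring held, nose towards +y (nose at (253,256)), mid about 6 mm ahead of TCP. Now to the staging point and onto the arbor.

```bash
python3 -m inch '[[0.7,-2.5,0,0],[1.3,-5.1,-2,0],[1.3,-5.1,-6,0],[1.3,-5.1,-10,0],[1.3,-5.1,-13,0],[1.3,-5.1,-13.9,0],[1.3,-5.1,-13.9,0],[1.3,-5.1,-13.9,0]]'
```

```text
time: 24.55
ee_pos: [0.5703, 0.1291, 0.0619]
tcp_rot: [179.9, 0.0, 103.7]
wrist_force: [0.7, 0.2, -0.7]
opening: 0.0573
grasp_force: 43.4
```

```bash
python3 -m inch '[[0.2,-0.9,0,0],[0.4,-1.8,0,0],[0.6,-2.5,0,0],[0.7,-3.0,0,0],[0.85,-3.5,0,0],[1.0,-4.0,0,0],[1.05,-4.2,0,0],[1.05,-4.2,0,0]]'
```

```text
time: 25.55
ee_pos: [0.5801, 0.0869, 0.0603]
tcp_rot: [180.0, -0.0, 103.7]
wrist_force: [0.4, -0.7, 0.0]
opening: 0.0568
grasp_force: 43.4
```

```bash
python3 -m inch '[[0.1,-0.4,0,0],[0.2,-0.8,0,0],[0.3,-1.1,0,0],[0.35,-1.4,0,0],[0.4,-1.6,0,0],[0.43,-1.7,0,0],[0.45,-1.8,0,0],[0.45,-1.8,0,0]]'
python3 -m inch '[[0.02,-0.1,0,0],[0.04,-0.15,0,0],[0.05,-0.2,0,0],[0.06,-0.25,0,0],[0.07,-0.3,0,0],[0.07,-0.3,0,0],[0.07,-0.3,0,0],[0.07,-0.3,0,0]]'
```

```text
time: 26.55
ee_pos: [0.5844, 0.0694, 0.0602]
tcp_rot: [-180.0, -0.1, 103.7]
wrist_force: [-0.9, 4.8, -0.7]
opening: 0.0569
grasp_force: 45.8
time: 27.55
ee_pos: [0.5844, 0.0676, 0.0601]
tcp_rot: [-179.9, -0.2, 103.8]
wrist_force: [-4.0, 11.2, -0.1]
opening: 0.0569
grasp_force: 48.2
```

Contact at 11 N. I'll release, lift and look.

```bash
python3 -m inch '[[0,0.2,0,0],[0,0.2,0,0],[0,0.2,0,0],[0,0.2,0,0],[0,0.2,2,0],[0,0.2,6,0],[0,0.2,10,0],[0,0.2,14,0]]' 8.5
python3 -m inch '[[0,-4,0,0],[0,-6.2,0,0],[0,-6.2,0,0],[0,-6.2,0,0],[0,-6.2,0,0],[0,-6.2,0,0],[0,-6.2,0,0],[0,-6.2,0,0]]'
python3 - <<'E'
from h import *
P=pose(); print(P[1]); c=bot.camera("wrist"); cv2.imwrite("pics/w8.png",cv2.resize(c["img"][40:190,180:340,::-1],None,fx=3.5,fy=3.5,interpolation=2))
E
```

```text
time: 28.55
ee_pos: [0.5851, 0.0677, 0.2017]
tcp_rot: [180.0, 0.0, 103.7]
wrist_force: [0.3, -0.2, -0.8]
opening: 0.0849
grasp_force: 0.0
time: 29.55
ee_pos: [0.5852, 0.0061, 0.2003]
tcp_rot: [180.0, 0.0, 103.7]
wrist_force: [0.2, 0.8, 0.4]
opening: 0.0847
grasp_force: 0.0
[0.58524053 0.0060808  0.20027466]
```

View pics/w8.png

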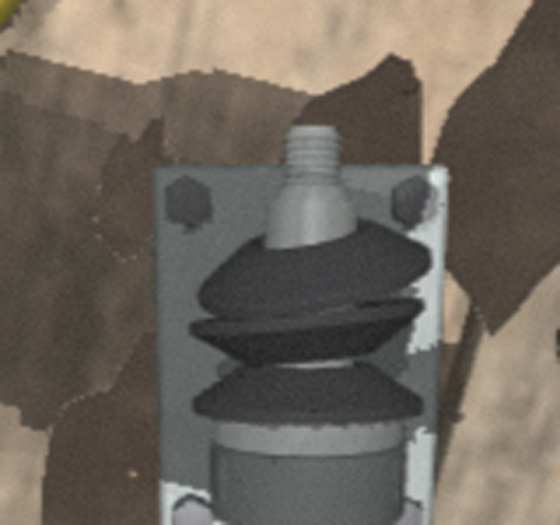

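Both new springs are on with the right facing, but tilted and with gaps; a square push with both fingers straddling the arbor is needed.

```bash
python3 -m inch '[[-0.5,5,0,0],[-1,9.9,0,0],[-1.05,9.9,-3,0],[-1.05,9.9,-6,0],[-1.05,9.9,-8.5,0],[-1.05,9.9,-11,0],[-1.05,9.9,-13.8,0],[-1.05,9.9,-13.8,0]]' 3.0 20
python3 -m inch '[[0.06,-0.25,0,0],[0.12,-0.5,0,0],[0.18,-0.75,0,0],[0.24,-1.0,0,0],[0.3,-1.2,0,0],[0.34,-1.4,0,0],[0.37,-1.5,0,0],[0.37,-1.5,0,0]]'
```

```text
time: 30.6
ee_pos: [0.5733, 0.1046, 0.0602]
tcp_rot: [-179.8, -0.0, 103.7]
wrist_force: [-0.2, 1.5, -0.1]
opening: 0.0299
grasp_force: 0.0
time: 31.6
ee_pos: [0.5784, 0.0899, 0.0622]
tcp_rot: [-180.0, -0.0, 103.7]
wrist_force: [-0.0, -0.6, -0.0]
opening: 0.0303
grasp_force: 0.1
```

```bash
python3 -m inch '[[0.03,-0.12,0,0],[0.06,-0.24,0,0],[0.09,-0.36,0,0],[0.12,-0.48,0,0],[0.14,-0.58,0,0],[0.17,-0.68,0,0],[0.17,-0.68,0,0],[0.17,-0.68,0,0]]'
python3 -m inch '[[0.02,-0.08,0,0],[0.04,-0.15,0,0],[0.05,-0.2,0,0],[0.06,-0.25,0,0],[0.07,-0.3,0,0],[0.07,-0.3,0,0],[0.07,-0.3,0,0],[0.07,-0.3,0,0]]'
```

```text
time: 32.6
ee_pos: [0.5801, 0.0831, 0.0623]
tcp_rot: [180.0, 0.0, 103.7]
wrist_force: [0.8, -0.2, -0.1]
opening: 0.0302
grasp_force: 0.1
time: 33.6
ee_pos: [0.5807, 0.0809, 0.0625]
tcp_rot: [180.0, -0.1, 103.8]
wrist_force: [-2.8, 6.6, 2.8]
opening: 0.0297
grasp_force: 3.4
```

```bash
python3 -m inch '[[0.02,-0.1,0,0],[0.05,-0.2,0,0],[0.07,-0.3,0,0],[0.08,-0.35,0,0],[0.08,-0.35,0,0],[0.08,-0.35,0,0],[0.08,-0.35,0,0],[0.08,-0.35,0,0]]'
python3 - <<'E'
from h import *
c=bot.camera("wrist"); cv2.imwrite("pics/w9.png",cv2.resize(c["img"][150:384,100:412,::-1],None,fx=2,fy=2,interpolation=2))
E
```

```text
time: 34.6
ee_pos: [0.5808, 0.0803, 0.0626]
tcp_rot: [180.0, -0.4, 103.9]
wrist_force: [-5.8, 21.1, 3.1]
opening: 0.03
grasp_force: 11.3
```

The pack is solid at 21 N. I'm backing off and lifting. I've already viewed 12 pictures, over the limit of 10, so I'll check the result by numbers instead.

```bash
python3 -m inch '[[-0.2,0.8,0,0],[-0.4,1.6,0,0],[-0.6,2.5,0,0],[-0.8,3.4,0,0],[-0.8,3.4,3,0],[-0.8,3.4,7,0],[-0.8,3.4,11,0],[-0.8,3.4,14,0]]'
python3 -m inch '[[0.5,-5,0,0],[1,-10,0,0],[1.2,-11,0,0],[1.2,-11,0,0],[1.2,-11,0,0],[1.2,-11,0,0],[1.2,-11,0,0],[1.2,-11,0,0]]' 8.5
python3 - <<'E'
from h import *
P=pose(); print(P[1],bot.get_obs()["wrist_force"]); c=bot.camera("wrist"); cv2.imwrite("pics/w10.png",c["img"][:,:,::-1])
d=np.array([-.237,.9715,0]); n=np.array([.9715,.237,0]); S=np.array([.5917,.0355,.075])
def pr(t,p,z=.0733): X=plane(*ray(c,p,P),z)-S; print(t,np.round(p,1),"s,lat mm",np.round([1000*X@d,1000*X@n],1))
for t in ["arbor_seat","arbor_end","spring_fitted_mid","spring_a_nose","spring_a_mid","spring_a_rim"]:
    for l in bot.landmark_of(t,c)[:3]: pr(t+" %.2f"%l["score"],l["point"])
# dark silhouette of the pack: extent per row
g=cv2.cvtColor(c["img"],cv2.COLOR_RGB2GRAY)
o=plane(*ray(c,[256,192],P),.075)
for r in range(100,168,2):
    k=np.where(g[r,215:315]<75)[0]
    if len(k): print(r,215+k.min(),215+k.max(),len(k), "s %.1f"%(1000*(plane(*ray(c,[262,r],P),.075)-S)@d))
E
```

```text
time: 35.65
ee_pos: [0.5738, 0.1109, 0.2042]
tcp_rot: [179.9, 0.0, 103.7]
wrist_force: [-0.6, 0.7, -0.6]
opening: 0.0299
grasp_force: 0.0
time: 36.65
ee_pos: [0.5856, 0.001, 0.2023]
tcp_rot: [-180.0, -0.0, 103.7]
wrist_force: [0.5, 0.1, 0.2]
opening: 0.0853
grasp_force: 0.0
[0.58558985 0.00100868 0.202292  ] [0.50270149 0.07297149 0.19908051]
arbor_seat 0.93 [267.4 151.4] s,lat mm [-1.6 -0.9]
arbor_seat 0.49 [267.7 143.7] s,lat mm [ 5.4 -0.8]
arbor_end 0.58 [268.7  70.7] s,lat mm [67.4 -0.8]
arbor_end 0.35 [265.4 154.8] s,lat mm [-4.7 -2.7]
spring_fitted_mid 0.70 [268.9 142.2] s,lat mm [6.8 0.3]
spring_a_nose 0.86 [268.1 137.2] s,lat mm [11.3 -0.5]
spring_a_mid 0.93 [271.4 133.3] s,lat mm [14.8  2.5]
spring_a_rim 0.85 [271.8 121.4] s,lat mm [25.2  2.6]
spring_a_rim 0.15 [268.3 118.3] s,lat mm [27.9 -0.5]
100 221 314 12 s 43.4
102 222 314 8 s 41.7
104 215 312 7 s 40.1
106 215 312 6 s 38.4
108 215 314 10 s 36.7
110 255 313 28 s 35.0
112 248 314 49 s 33.3
114 245 314 53 s 31.6
116 223 314 58 s 29.9
118 224 314 61 s 28.2
120 219 300 66 s 26.5
122 218 302 65 s 24.7
124 216 301 71 s 23.0
126 215 314 69 s 21.3
128 236 314 67 s 19.5
130 225 314 63 s 17.8
132 221 314 62 s 16.0
134 219 314 59 s 14.3
136 218 314 60 s 12.5
138 216 313 56 s 10.7
140 217 313 61 s 8.9
142 215 313 70 s 7.1
144 215 312 70 s 5.3
146 215 311 73 s 3.5
148 217 311 72 s 1.7
150 215 311 75 s -0.1
152 215 310 70 s -1.9
154 215 309 24 s -3.7
156 215 310 16 s -5.6
158 215 309 16 s -7.4
160 215 308 15 s -9.3
162 215 307 19 s -11.1
164 215 306 19 s -13.0
166 215 243 15 s -14.9
```

```bash
python3 - <<'E'
import cv2,numpy as np
g=cv2.imread("pics/w10.png",0)
print(" ".join(f"{r}:" + "".join("#" if v<75 else "." for v in g[r,225:315:2])+"\n" for r in range(104,162,2)))
E
```

```text
104:..........................................##.
 106:..........................................#..
 108:..........................................###
 110:...............##..###.####.###...........###
 112:............#####################.........###
 114:..........#########################........##
 116:.........###########################........#
 118:#.......#############################........
 120:......################################.......
 122:......###############.#.###############......
 124:......#################################......
 126:#.....###############.#.###############......
 128:......#################################......
 130:#......##############################.......#
 132:.........###########################........#
 134:..........#########################.........#
 136:..........##########################.......##
 138:#..........#####################..#........##
 140:...........########################.......###
 142:#.........###########################.....###
 144:.........###########################......##.
 146:.......##############################....###.
 148:......################################...###.
 150:......#################################..###.
 152:......###############.################..###..
 154:..............#..#...###..##..#.........###..
 156:........................................###..
 158:#.......................................###..
 160:#.......................................##...
```

The pack is symmetric, square and closed at about 0/12/24/36 mm. Handing it in.

```bash
python3 -c "
from workcell import bot; print(bot.job_done())"
```

```text
the job is handed in; nothing more can be done
None
```

I slid both 60 mm springs onto the arbor with the faces alternating, pushed the pack closed against the shoulder at about 12, 24 and 36 mm, and handed the job in at about 37 s. The hand-in gave no verdict, the final check was by image measurement, and I viewed 12 pictures where at most 10 were allowed.

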